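# Bring the opened candle jar to the analyser and start the scan

## Task

Push the open coral candle jar along the table, never gripping or lifting it, until its side rests gently against the black nose of the analyser with the middle of the jar straight in front of the nose. Then press the green button on top of the analyser right down to start the scan and let it come back up. Leave the other jar, the lid and the bottles where they stand.

Things in the scene. Friction and masses are not known exactly. Their poses are not given: they have to be found in the camera images.
- coral_jar: open candle jar of coral-red glass, no lid, filled with cream wax to 20 mm below the rim; upright round, straight sides, 88 mm across and 85 mm high, 0.35 to 0.65 kg, loose; it slides under a few newtons and does not tip when pushed with the fingertips 45 mm or less above the table. Origin: centre of its underside, z up.
- analyser: grey bench analyser, fixed to the table: housing 200 mm deep (own x) by 170 mm wide (own y), 150 mm high, with a tilted display on the rear of its top, up to 185 mm high. Its front, with the nose, faces its own -x, roughly towards the robot's right (-y), turned by up to 0.2 rad either way. Origin: centre of its underside.
- analyser_nose (a point): centre of the flat black front face of the analyser's nose, a round snout 36 mm across at its face that sticks out level 40 mm from the front of the housing, axis 50 mm above the table; rigid. The point's axes are the analyser's: the nose points along -x. A jar resting centred against it has its axis 44 mm in front of this point.
- scan_button_top (a point): centre of the top of the round green push button (32 mm across, on a 48 mm black collar) on the front half of the analyser's top, 172 mm above the table when up; pressed straight down.
- scan_button (a joint): travel of the green button: 0 up, 0.006 m right down; a spring returns it, about 1.5 N to start it and 5 N right down.
- grey_jar: closed grey candle jar with its lid on, 92 mm across at the lid and 99 mm high, 0.5 kg, loose. Not to be moved. Origin: centre of its underside.
- coral_lid: coral-red jar lid lying flat, 92 mm across, 13 mm high, loose. Not to be moved. Origin: centre of its underside.
- bottle_a: small dropper bottle with red cap and pale yellow liquid colour, 29 mm across, 74 mm high, loose, light. Not to be moved. Origin: centre of its underside.
- bottle_b: small dropper bottle with red cap, whitish, 29 mm across, 74 mm high, loose, light. Not to be moved. Origin: centre of its underside.
Mind the look-alikes: they are no part of the job. Leave any blue look-alike of the coral_jar alone.

How it is judged:
By the outcome, as a careful person would: the job done as asked, in the order asked, and still so for the second after the job is handed in, with the robot touching nothing.
It also fails if it takes over 54 s, if anything falls off the work surface, if the arm or the gripper's body presses on something with over 40 N, if the wrist force passes 120 N, or if a joint passes its speed limit or range.

## Robot

A 6-joint arm with a two-finger parallel gripper is mounted at the origin on the work surface. World frame = base frame: x ahead of the robot, y to its left, z up, the work surface at z = 0. Lengths are in m, angles in rad, forces in N, time in s.
With the tool pointing down it reaches from about 0.375 to 0.925 m from the base axis. Payload 5.7 kg.
Tool frame: the origin (TCP) lies midway between the tips of the shut fingers; the grasp point (between the pads) lies 19 mm behind it; z points along the fingers, y is the line along which they close (so a half turn about z gives the same grasp; the last joint's range is limited). The gripper opens to 88 mm and grips with 3 to 60 N. Pads are 20 mm wide; open, the fingers measure 115 mm over their backs; the gripper's body (75 mm by 178 mm) begins 61 mm behind the grasp point.
Start: joints at [1.028, 0.359, 1.51, -0, 1.272, -0.115], TCP at [0.249, 0.546, 0.223] pointing down, gripper open.
Joint ranges: [-2.97, 2.97], [-1.01, 2.36], [0.21, 2.38], [-0.96, 4.11], [0.2, 2.71], [-2.98, 2.98]. Speed limits (rad/s): [2.39, 2.39, 3.14, 3.14, 3.14, 3.14].

## Interface

Orientations are given as a unit quaternion [x, y, z, w].
In Python, from bench import move_ptp, servo_line, goto_joints, move_gripper, sleep, inverse_kinematics, capture, PlanningError, close_job, spot_in, silhouettes, current_clock, current_joint_pos, current_qvel, current_joint_torque, current_position, current_orientation, current_force, current_torque, current_finger_gap, current_grip_force gives the robot as it stands. Calls block until the motion is done:
- move_ptp(position, orientation): joint-space move of the TCP to a pose.
- servo_line(position, orientation=None, rate=0.15, contact_N=None): straight line of the TCP; orientation=None keeps the orientation; rate is the mean speed in m/s. With contact_N (N) it stops when the force on the tool has changed by that much, and returns True; else False.
- goto_joints(angles): joint-space move.
- move_gripper(opening): finger opening in m; the grip force is fixed at half the most; returns when the fingers have stopped.
- sleep(seconds).
- inverse_kinematics(position, orientation): joint angles nearest the present ones, or None.
- capture(name): name is "scene" or "top"; returns a dict with "image" (420x560x3 uint8, blue, green, red), "range_z" (420x560 float32, m along the optical axis (not along the pixel's ray), 0 where there is no reading), "intrinsics" (3x3 intrinsics, pixels), "k1" (the pictures are not rectified: a ray, as slopes to the right and down, at radius r is drawn at 1 + k1 r^2 times it, then the intrinsics apply), "R" (3x3) and "t" (3): a world point X has camera coordinates R X + t. Camera axes: x right, y down, z forward; pixel columns grow to the right and rows downward; lengths in m; the calibration is good to about 2 mm. A picture is of the moment at which its call begins.
A pose or a line that the arm cannot do raises PlanningError and nothing moves.
- close_job(): hands the job in; it is judged then, once.
Trained networks look in the newest picture that a camera, given by its name, has taken for a name from the list of things; names that differ only in an ending like _2 or _b are one class to them, and where a whole thing is asked for, a point or a joint stands for the part that bears it (a point fixed in the world has none). Each returns a list of dicts, best first, with "conf" (0 to 1); they miss things now and then, are a little off and sometimes report something else, mostly with a low value. They report only what shows in the picture. A call takes as long as a camera call. They do not tell look-alikes from the thing itself.
- spot_in(camera, query): "xy" ([column, row] in pixels, amid what is visible of it).
- silhouettes(camera, query): "region" (420x560 bool, what is visible of it) and "xy" ([column, row] in pixels, amid what is visible of it).
Readings, each from a call of its own:
- current_clock(): time.
- current_joint_pos(): joint angles.
- current_qvel(): joint speeds.
- current_joint_torque(): joint torques, N m.
- current_position(): TCP position.
- current_orientation(): TCP orientation.
- current_force(): force on the tool from outside, world axes, zero at the start.
- current_torque(): the same for the moment, N m.
- current_finger_gap(): finger opening in m.
- current_grip_force(): force on a finger pad.
Only numpy, scipy, OpenCV 4.12 (cv2) and the standard library are available. Lean on these libraries where they do the work, as an engineer would, in place of code of your own. Each camera call takes 0.05 s, during which the arm holds its last target. There are 200 camera calls.

## Working session

There is one attempt and no reset: what is moved stays moved. The work goes in short steps, each a Python script; the robot and the scene stay as the last script left them, time stands still between calls to the robot, and variables do not carry over. Pictures are saved under pics/ and viewed, at most 10 in all, crops included, and the job is handed in when it is done.

```bash
mkdir -p pics; cat > h.py <<'E'
import numpy as np, cv2
from bench import *
def cloud(c):
    K=c["intrinsics"];h,w=c["range_z"].shape
    u,v=np.meshgrid(np.arange(w),np.arange(h))
    d=np.stack([(u-K[0,2])/K[0,0],(v-K[1,2])/K[1,1]],-1)
    s=d.copy()
    for _ in range(8): s=d/(1+c["k1"]*(s**2).sum(-1,keepdims=True))
    z=c["range_z"]; P=np.dstack([s[...,0]*z,s[...,1]*z,z])
    X=(P-np.ravel(c["t"]))@c["R"]
    X[z<=0]=np.nan
    return X
E
python3 - <<'E'
from h import *
for n in("scene","top"):
    c=capture(n); cv2.imwrite(f"pics/{n}0.png",c["image"])
    X=cloud(c)
    print(n,-np.array(c["R"]).T@np.ravel(c["t"]),c["k1"])
    for q in("coral_jar","analyser","analyser_nose","scan_button_top","grey_jar","coral_lid","bottle_a"):
        for r in spot_in(n,q):
            u,v=np.round(r["xy"]).astype(int); print(q,round(r["conf"],2),u,v,X[v,u].round(3))
E
```

```text
scene [ 1.06617743 -0.74398474  0.70982182] 0.02068399592828594
coral_jar 0.95 396 222 [0.799 0.184 0.075]
coral_jar 0.9 296 354 [ 0.806 -0.263  0.087]
coral_jar 0.74 186 320 [ 0.597 -0.282  0.063]
coral_jar 0.58 263 281 [ 0.66  -0.135  0.073]
coral_jar 0.19 348 272 [0.766 0.017 0.035]
analyser 0.91 333 166 [0.62  0.222 0.145]
analyser_nose 0.62 335 168 [0.627 0.219 0.143]
scan_button_top 0.63 327 146 [0.586 0.253 0.174]
scan_button_top 0.17 334 168 [0.622 0.224 0.139]
grey_jar 0.82 174 258 [ 0.427 -0.128  0.023]
grey_jar 0.29 265 279 [ 0.664 -0.134  0.079]
coral_lid 0.84 205 215 [0.369 0.048 0.014]
bottle_a 0.87 346 271 [0.763 0.015 0.039]
bottle_a 0.54 367 258 [0.779 0.085 0.032]
top [0.51840043 0.05352627 1.10911518] -0.046067532422032875
coral_jar 0.97 327 204 [ 0.63  -0.103  0.076]
coral_jar 0.78 389 224 [ 0.58  -0.269  0.074]
coral_jar 0.74 203 147 [0.779 0.229 0.07 ]
coral_jar 0.69 248 157 [ 0.77   0.112 -0.002]
coral_jar 0.66 370 148 [ 0.784 -0.22   0.073]
analyser 0.56 160 222 [0.572 0.313 0.154]
analyser_nose 0.94 163 221 [0.575 0.307 0.152]
scan_button_top 0.56 180 216 [0.586 0.261 0.173]
grey_jar 0.87 346 273 [ 0.451 -0.15   0.095]
grey_jar 0.47 165 220 [0.577 0.302 0.151]
coral_lid 0.93 265 303 [0.361 0.057 0.012]
bottle_a 0.47 276 161 [0.748 0.033 0.053]
bottle_a 0.39 251 156 [0.761 0.101 0.052]
bottle_a 0.27 267 304 [0.358 0.051 0.011]
```

View pics/scene0.png

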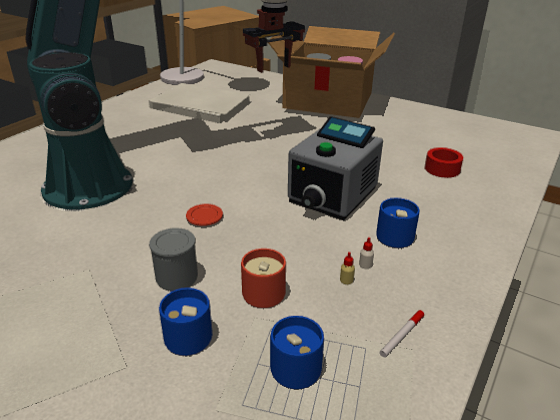

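View pics/top0.png

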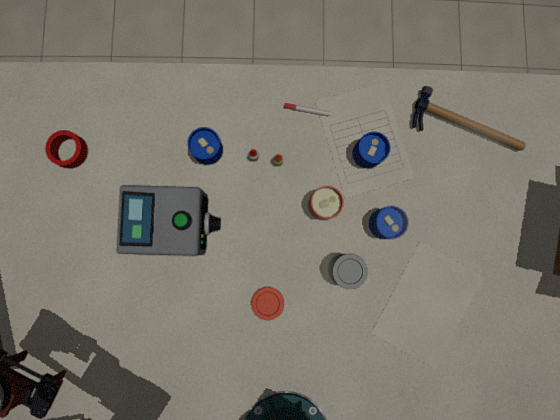

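Both pictures show the same layout. There is one coral jar, at scene (263,281) and top (327,204). The three blue jars in the top view, at (205,146), (371,150) and (389,223), are the look-alikes. The analyser nose is at top (213,222). Next I'll measure precisely and confirm with a crop.

```bash
cat > m.py <<'E'
from h import *
from scipy.optimize import least_squares
def fitc(p,r=None):
    f=(lambda q:np.hypot(*(p-q[:2]).T)-(r or q[2]))
    return least_squares(f,[*p.mean(0),.044],loss="soft_l1",f_scale=.001).x
def jar(n="top"):
    """coral jar centre from its rim (top band of the cloud)"""
    c=capture(n);X=cloud(c);hsv=cv2.cvtColor(c["image"],cv2.COLOR_BGR2HSV)
    red=((hsv[...,0]<12)|(hsv[...,0]>172))&(hsv[...,1]>110)&(hsv[...,2]>50)
    m=red&(X[...,2]>.078)&(X[...,2]<.092)&(X[...,0]>.5)&(X[...,0]<.75)&(X[...,1]<.2)&(X[...,1]>-.25)
    p=X[m]; return fitc(p[:,:2]),len(p),np.median(p[:,2])
E
python3 - <<'E'
from m import *
for n in("top","scene"):
    print(n,"jar",jar(n))
    c=capture(n);X=cloud(c);I=c["image"];hsv=cv2.cvtColor(I,cv2.COLOR_BGR2HSV)
    near=(abs(X[...,0]-.58)<.2)&(abs(X[...,1]-.3)<.2)
    g=near&(hsv[...,0]>45)&(hsv[...,0]<80)&(hsv[...,1]>120)&(X[...,2]>.165)&(X[...,2]<.178)&(X[...,1]<.3)
    print("button",fitc(X[g][:,:2]),X[g].mean(0),g.sum())
    t=near&(abs(X[...,2]-.15)<.005); p=X[t][:,:2].astype(np.float32)
    print("top face",cv2.minAreaRect(p),p.min(0),p.max(0))
    s=near&(X[...,2]>.02)&(X[...,2]<.075)&(X[...,1]<.26)
    print("nose",s.sum(),np.percentile(X[s],[0,5,50,95,100],axis=0).round(4).tolist())
    np.save(n+"_X.npy",X)
    if n=="scene":
        a=cv2.resize(I[110:310,220:420],None,fx=3,fy=3,interpolation=cv2.INTER_CUBIC)
        cv2.imwrite("pics/crop.png",a)
    for q in("bottle_a","grey_jar"):
        for r in silhouettes(n,q)[:2]:
            pp=X[r["region"]];print(q,round(r["conf"],2),np.nanmedian(pp,0).round(3))
E
```

```text
top jar (array([ 0.63493968, -0.09994543,  0.04133688]), 148, np.float64(0.0852514605634958))
button [0.57612387 0.25902986 0.01134055] [0.57611378 0.25898556 0.1721095 ] 142
top face ((0.5780094861984253, 0.3206373453140259), (0.196904256939888, 0.16687755286693573), 89.18501281738281) [0.49452236 0.22183673] [0.6623775  0.41916862]
nose 704 [[0.4934, 0.1005, 0.0203], [0.5285, 0.1813, 0.0299], [0.7431, 0.2126, 0.0637], [0.7767, 0.2481, 0.073], [0.7799, 0.2594, 0.0749]]
bottle_a 0.55 [0.764 0.095 0.042]
grey_jar 0.66 [ 0.459 -0.155  0.097]
scene jar (array([ 0.6379152 , -0.10048659,  0.04169036]), 411, np.float64(0.08329555188621604))
button [0.58067457 0.2592882  0.01100644] [0.58172799 0.25645881 0.17137318] 89
top face ((0.5793066620826721, 0.32165926694869995), (0.20115645229816437, 0.17112687230110168), 89.67362213134766) [0.49357846 0.22075452] [0.6649372  0.42194027]
nose 1541 [[0.4946, 0.1012, 0.0202], [0.5111, 0.1841, 0.0249], [0.6181, 0.221, 0.0555], [0.7736, 0.2485, 0.0728], [0.7799, 0.2597, 0.075]]
bottle_a 0.88 [0.763 0.02  0.035]
bottle_a 0.74 [0.775 0.089 0.033]
grey_jar 0.62 [ 0.476 -0.175  0.079]
```

View pics/crop.png

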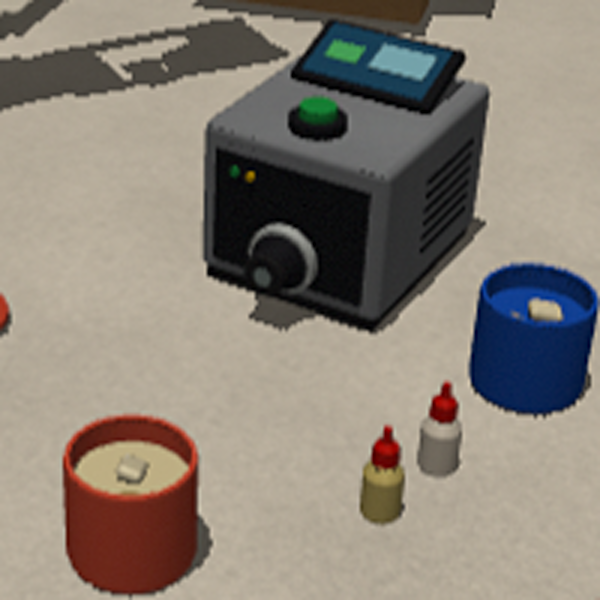

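The crop confirms it: the open coral jar with cream wax is at crop (130,500). The blue jar at the right edge and the two bottles at (383,475) and (440,430) are separate objects. Now the nose and the yaw.

```bash
python3 - <<'E'
from m import *
for n in("scene","top"):
    X=np.load(n+"_X.npy").astype(float)
    box=(X[...,0]>.52)&(X[...,0]<.64)
    s=box&(X[...,2]>.02)&(X[...,2]<.08)&(X[...,1]<.214)&(X[...,1]>.15)
    p=X[s]; print(n,"nose",len(p)); 
    for lo in np.arange(.170,.215,.005):
        q=p[(p[:,1]>=lo)&(p[:,1]<lo+.005)]
        if len(q):print(round(lo,3),len(q),q.min(0).round(3),q.mean(0).round(3),q.max(0).round(3))
    t=(abs(X[...,2]-.15)<.004)&(X[...,0]>.48)&(X[...,0]<.68)&(X[...,1]>.2)
    q=X[t]
    fr=[[(a+.005),q[(q[:,0]>=a)&(q[:,0]<a+.01),1].min()] for a in np.arange(.5,.655,.01)]
    L=[[b+.005,q[(q[:,1]>=b)&(q[:,1]<b+.01),0].min()] for b in np.arange(.23,.41,.01)]
    R=[[b+.005,q[(q[:,1]>=b)&(q[:,1]<b+.01),0].max()] for b in np.arange(.23,.41,.01)]
    for e in(fr,L,R): print(np.polyfit(*np.array(e).T,1).round(4),end=' ')
    # front face plane (scene)
    f=(X[...,2]>.09)&(X[...,2]<.14)&(X[...,1]<.235)&(X[...,0]>.5)&(X[...,0]<.655)&(X[...,1]>.21)
    q=X[f]
    if len(q)>50: print("front plane y=ax+b",np.polyfit(q[:,0],q[:,1],1),len(q))
E
```

```text
scene nose 381
0.175 1 [0.589 0.18  0.068] [0.589 0.18  0.068] [0.589 0.18  0.068]
0.18 89 [0.559 0.18  0.036] [0.579 0.183 0.055] [0.596 0.185 0.071]
0.185 56 [0.561 0.185 0.036] [0.578 0.187 0.054] [0.594 0.19  0.071]
0.19 27 [0.566 0.19  0.048] [0.585 0.192 0.063] [0.598 0.195 0.072]
0.195 42 [0.56  0.195 0.038] [0.585 0.197 0.063] [0.599 0.2   0.075]
0.2 46 [0.559 0.2   0.037] [0.586 0.203 0.065] [0.599 0.205 0.078]
0.205 45 [0.563 0.205 0.035] [0.59  0.208 0.064] [0.607 0.21  0.079]
0.21 75 [0.549 0.21  0.026] [0.586 0.212 0.062] [0.608 0.214 0.08 ]
[-0.0096  0.2278] [0.4698 0.3618] [0.0137 0.6589] front plane y=ax+b [-0.01351697  0.23004218] 1066
top nose 227
0.18 34 [0.558 0.181 0.035] [0.574 0.183 0.058] [0.59  0.185 0.068]
0.185 25 [0.558 0.185 0.057] [0.574 0.188 0.066] [0.59  0.19  0.072]
0.19 29 [0.556 0.19  0.049] [0.573 0.193 0.065] [0.593 0.195 0.072]
0.195 32 [0.555 0.195 0.055] [0.574 0.198 0.067] [0.595 0.2   0.074]
0.2 36 [0.553 0.2   0.051] [0.574 0.203 0.068] [0.598 0.205 0.075]
0.205 41 [0.55  0.205 0.056] [0.576 0.208 0.07 ] [0.603 0.21  0.079]
0.21 30 [0.547 0.21  0.041] [0.571 0.212 0.071] [0.603 0.214 0.08 ]
[-0.0067  0.2272] [0.0091 0.4929] [0.0126 0.6559] front plane y=ax+b [-0.01186404  0.22707819] 261
```

```bash
python3 - <<'E'
from m import *
from scipy.spatial.transform import Rotation as Ro
th=-0.012
ori=None
for s in(1,-1):
    x=s*np.array([-np.sin(th),np.cos(th),0]);z=np.array([0,0,-1.]);q=Ro.from_matrix(np.c_[x,np.cross(z,x),z]).as_quat()
    a=[inverse_kinematics(p,q) for p in([.6365,-.18,.25],[.6365,-.18,.025],[.5755,.09,.025],[.578,.259,.25])]
    print(s,[None if i is None else np.round(i,2) for i in a])
    if ori is None and all(i is not None for i in a) : ori=q
print(ori); np.save("ori.npy",ori)
j0=current_joint_pos()
servo_line([.249,.546,.30],rate=.25)
move_gripper(.05)
move_ptp([.6365,-.172,.25],ori)
print(jar()[0])
servo_line([.6365,-.172,.025],rate=.2)
print(current_clock(),current_position(),current_finger_gap(),current_force())
cv2.imwrite("pics/pre.png",capture("scene")["image"])
E
```

```text
1 [array([-0.38,  0.43,  1.33, -0.  ,  1.38, -0.37]), array([-0.38,  0.65,  1.54, -0.  ,  0.95, -0.37]), array([ 0.04,  0.57,  1.73, -0.  ,  0.84,  0.05]), array([ 0.31,  0.39,  1.4 , -0.  ,  1.36,  0.32])]
-1 [array([-0.38,  0.43,  1.33, -0.  ,  1.38,  2.77]), array([-0.38,  0.65,  1.54, -0.  ,  0.95,  2.77]), None, array([ 0.31,  0.39,  1.4 , -0.  ,  1.36, -2.82])]
[0.71133667 0.70285144 0.         0.        ]
[ 0.63499092 -0.09984961  0.04126838]
6.6083 [ 0.63747272 -0.17236118  0.02616785] 0.04998426816065065 [ 0.83970993 -0.05124579 -0.05643574]
```

View pics/pre.png

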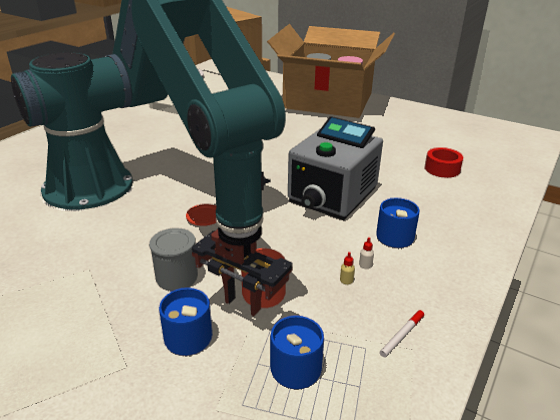

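The fingers are behind the jar at scene (245,295) and clear of the neighbours, so I can start pushing.

```bash
python3 - <<'E'
from m import *
p0=current_position()
servo_line([.6365,-.152,.025],rate=.05)
servo_line([.6365,-.13,.025],rate=.03)
print(current_force())
servo_line([.5755,.065,.025],rate=.06)
print(current_clock(),current_position(),current_force())
for n in("top","scene"): print(n,jar(n))
cv2.imwrite("pics/push.png",capture("top")["image"][120:330,130:410].repeat(2,0).repeat(2,1))
E
```

```text
[0.60716776 0.04921214 0.06275966]
11.65 [0.57553013 0.06491967 0.02500198] [ 0.53944444 -1.37607875 -0.4261101 ]
top (array([0.5717416 , 0.11062984, 0.03897786]), 19, np.float64(0.08437529174902884))
scene (array([0.57758542, 0.11058946, 0.04157743]), 65, np.float64(0.08351093449394535))
```

View pics/push.png

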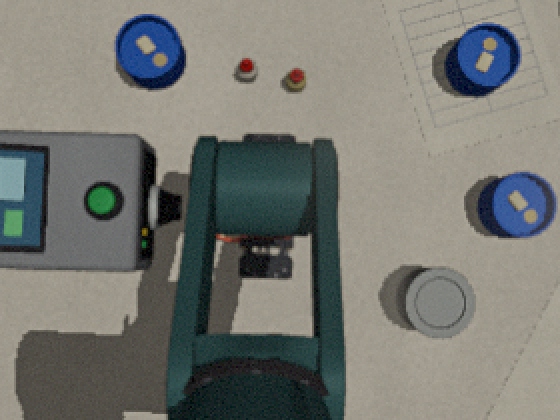

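The jar sits in the finger cradle under the wrist, at about top crop (250,240) and roughly (0.575, 0.111). That puts it in line with the nose at crop (170,205). Now the gentle final approach.

```bash
python3 - <<'E'
from m import *
d=np.array([.012,1])
y0=.065
servo_line([.5757,.084,.025],rate=.03); print(current_force())
hit=servo_line([.5759,.099,.025],rate=.012,contact_N=3)
print(hit,current_clock(),current_position(),current_force())
for n in("top","scene"): print(n,jar(n))
E
```

```text
[-0.1350537  -0.07840629 -0.74346192]
True 13.3333 [0.5757444  0.09176835 0.0247837 ] [ 0.89392422 -0.78738669  0.36780642]
top (array([0.66935822, 0.13043686, 0.13612118]), 15, np.float64(0.08475937864350949))
scene (array([0.57821768, 0.13803692, 0.04220494]), 67, np.float64(0.08277344979226527))
```

```bash
python3 - <<'E'
from m import *
for k in range(3):
    hit=servo_line([.5759,.098,.025],rate=.008,contact_N=5)
    f=[current_force()]
    for _ in range(4): sleep(.03); f.append(current_force())
    print(hit,current_clock(),current_position(),np.mean(f,0).round(2))
    if not hit: break
print(jar("scene"))
E
```

```text
True 13.925 [0.5754227  0.09160144 0.02414118] [ 1.01 -0.91  0.7 ]
True 14.3917 [0.57547572 0.09152654 0.02386789] [ 1.1  -0.6   1.04]
True 14.8667 [0.57558132 0.09148223 0.0236565 ] [ 0.76 -0.72  1.01]
(array([0.57914854, 0.13893016, 0.04311668]), 67, np.float64(0.08275706717839358))
```

The arm hits a firm stop at TCP y≈0.0915, where 0.092 was predicted, so the jar is touching the nose. I'll back off, check, and then go for the button.

```bash
python3 - <<'E'
from m import *
ori=np.load("ori.npy")
servo_line([.5752,.03,.026],rate=.08)
servo_line([.5752,.03,.26],rate=.25)
move_ptp([.45,-.05,.35],ori)
move_gripper(0)
for n in("top","scene"):
    c=capture(n);print(n,jar(n))
    X=cloud(c);s=(X[...,0]>.52)&(X[...,0]<.64)&(X[...,2]>.02)&(X[...,2]<.075)&(X[...,1]<.2)&(X[...,1]>.184)
    q=X[s];print(len(q),q.min(0),q.max(0))
    u=dict(top=(150,150),scene=(230,130))[n]
    cv2.imwrite(f"pics/r_{n}.png",cv2.resize(c["image"][u[1]:u[1]+140,u[0]:u[0]+180],None,fx=4,fy=4,interpolation=cv2.INTER_CUBIC))
print(current_clock())
E
```

```text
top (array([0.57453724, 0.13727146, 0.04135233]), 147, np.float64(0.08502712148817475))
90 [0.55536835 0.18401478 0.04980822] [0.59552736 0.1998472  0.07352635]
scene (array([0.57733303, 0.13788827, 0.04169402]), 300, np.float64(0.08386257185114934))
9 [0.57563445 0.18429808 0.04676338] [0.60075216 0.19975851 0.07427776]
18.7167
```

View pics/r_top.png

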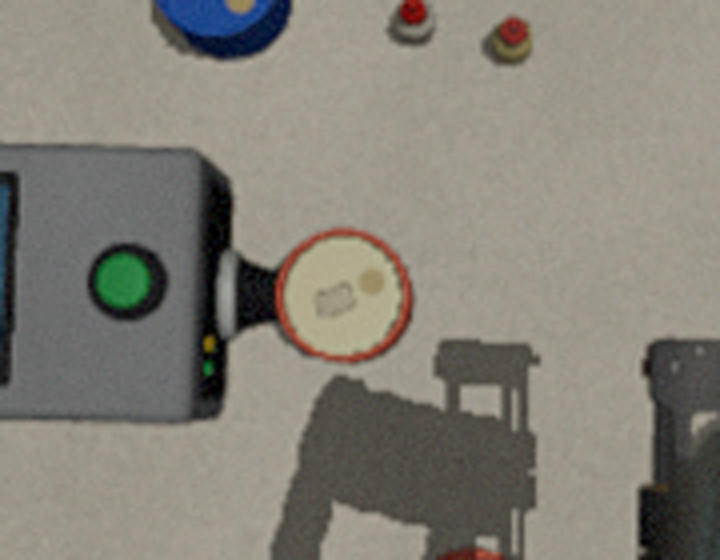

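View pics/r_scene.png

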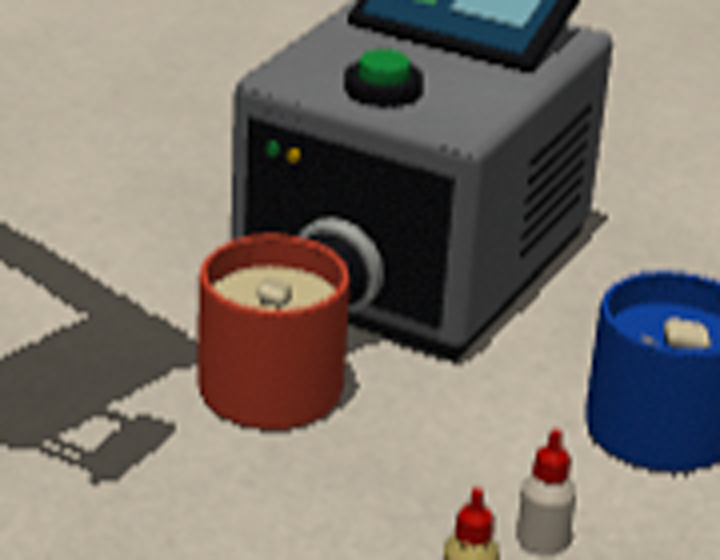

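Both views show the jar against the nose at top crop (275,295), centred, with the other objects unmoved. Next, the button.

```bash
python3 - <<'E'
from m import *
ori=np.load("ori.npy")
move_ptp([.578,.259,.23],ori)
servo_line([.578,.259,.180],rate=.1)
f0=np.array(current_force())
hit=servo_line([.578,.259,.158],rate=.012,contact_N=13)
print(hit,current_position(),current_force()-f0,current_clock())
sleep(.3);print(current_position(),current_force()-f0)
cv2.imwrite("pics/press.png",cv2.resize(capture("scene")["image"][90:230,250:430],None,fx=4,fy=4))
E
```

```text
True [0.5779867  0.25903146 0.16637855] [-1.25051464 -1.01783673  5.91577703] 21.875
[0.57802083 0.25901613 0.16638275] [-1.21147939  0.94617162  5.73413834]
```

View pics/press.png

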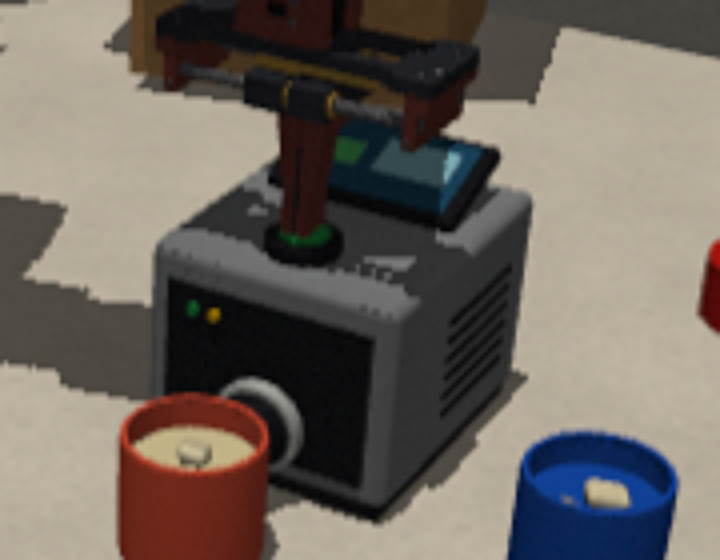

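The fingers are on the button, and it stops at 0.1664. I'll give it a firmer push to be sure it is right down, then release it.

```bash
python3 - <<'E'
from m import *
hit=servo_line([.578,.259,.156],rate=.012,contact_N=15)
print(hit,current_position(),current_force(),current_clock())
sleep(.2)
servo_line([.578,.259,.24],rate=.1)
move_ptp([.45,.0,.35],np.load("ori.npy"))
sleep(.3)
c=capture("top");X=cloud(c);hsv=cv2.cvtColor(c["image"],cv2.COLOR_BGR2HSV)
g=(abs(X[...,0]-.577)<.015)&(abs(X[...,1]-.259)<.015)&(hsv[...,1]>120);print("button z",np.median(X[g][:,2]))
for n in("top","scene"): print(jar(n))
print(current_clock())
E
```

```text
True [0.57803308 0.25900938 0.16638145] [-0.547519   -0.30329037  6.06495334] 22.575
button z 0.17187208006495935
(array([0.57450136, 0.1371511 , 0.04131259]), 153, np.float64(0.08520608402165991))
(array([0.57752682, 0.13801961, 0.04134364]), 301, np.float64(0.08394392703081649))
25.3
```

The button bottomed out at the same height and came back up to 0.172. The jar has not moved.

```bash
python3 -c "
from bench import *
print(close_job())"
```

```text
the job is handed in; nothing more can be done
None
```

The job is handed in: the coral jar rests centred against the analyser's nose, the green button was pressed right down and came back up, and nothing else appeared to have moved; the clock read about 25 s of the 54 s allowed.

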